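# Close the keyed lid of the candle jar

## Robot

A 6-joint arm with a two-finger parallel gripper is mounted at the origin on the work surface. World frame = base frame: x ahead of the robot, y to its left, z up, the work surface at z = 0. Lengths are in m, angles in rad, forces in N, time in s.
With the tool pointing down it reaches from about 0.325 to 0.775 m from the base axis. Payload 9.3 kg.
Tool frame: the origin (TCP) lies at the very end of the fingers, on their centre line; the grasp point (between the pads) lies 19 mm behind it (ctrl.grip_depth is the distance from the TCP to the grasp point, in m); z points along the fingers, y is the line along which they close (so a half turn about z gives the same grasp; the last joint's range is limited). The gripper opens to 85 mm and grips with 20 to 120 N. Pads are 22 mm wide; open, the fingers measure 114 mm over their backs; the gripper's body (76 mm by 85 mm) begins 54 mm behind the grasp point. The pads swing forward as they close: fully open they stand 13 mm farther back than shut.
Start: joints at [-1.355, 0.259, 0.021, 1.334, 0, 1.418], TCP at [0.198, -0.513, 0.231] pointing down, gripper open.
Joint ranges: [-3.04, 3.04], [-0.91, 1.82], [-1.04, 1.36], [-1.92, 1.95], [-1.52, 1.45], [-3.14, 3.14]. Speed limits (rad/s): [2.22, 2.22, 2.79, 3.14, 3.14, 3.14].

## Interface

Orientations are given as a unit quaternion [w, x, y, z].
In Python, from rig import read_state, vision, ticket, ctrl gives the robot as it stands.
- The arm moves only by the tool apply_moves, never from a script. Its argument "increments" is a list of rows, each a list of 7 numbers: the opening, from 0 (shut) to 1 (fully open), then the shift along the tool's x, y, z in cm, then the turn, a rotation vector about the tool's x, y, z in rad. In form: [[hand, dx, dy, dz, ax, ay, az], ...]. A call has 1 to 12 rows; each row shifts and turns the commanded pose from where the row before left it, along the tool's axes as they then stand; what a row does not reach is not made up. A row lasts 1/10 s, in which the tool goes at most 50 mm and 8.59 degrees, less where a joint would pass 70% of its speed; a pose out of reach is approached as far as the arm can. A call with a gripper value outside its range is refused whole. The fingers move at their own pace and stop on an object; "force" is the grip in N (left out, the last holds). Time passes only in rows, so rows that do not move let the fingers close. It gives the time, the measured TCP pose, the force, the opening and the grip force at its end, in the units of the state.
- read_state(): the state, without advancing time (a new reading comes with each control period).
- vision.snapshot(name): name is "side" or "top" or "wrist"; returns (picture, depth): 400x640x3 uint8, red, green, blue; 400x640 float32, m along the optical axis (not along the pixel's ray), 0 where there is no reading.
- vision.camera_model(name): a dict with "K" (3x3 intrinsics, pixels), "k1" (the pictures are not rectified: a ray, as slopes to the right and down, at radius r is drawn at 1 + k1 r^2 times it, then the intrinsics apply), "origin" and "rotation" of the camera in the world. Camera axes: x right, y up, looking along -z (the intrinsics and any distortion apply to the point x, -y, -z); pixel columns grow to the right and rows downward; lengths in m; the calibration is good to about 2 mm. A picture is of the moment at which its call begins: read the wrist's pose just before it. camera_model takes no time and is no camera call; for the wrist camera it gives the pose at the moment of the call.
- ticket.sign_off(): hands the job in; it is judged then, once.
The state is a dict: "time_s": time; "joints": joint angles; "qd": joint speeds; "joint_torque": joint torques, N m; "tool_pos": TCP position; "orientation": TCP orientation; "wrist_force": force on the tool from outside, world axes, zero at the start; "wrist_torque": the same for the moment, N m; "grip_width": opening from 0.0 (shut) to 1.0 (fully open); "finger_force": force on a finger pad.
Only numpy, scipy, OpenCV 4.12 (cv2) and the standard library are available. Lean on these libraries where they do the work, as an engineer would, in place of code of your own. Each camera call takes 0.05 s, during which the arm holds its last target. There are 200 camera calls.

## Task

Close the big candle jar on the hall table: push the lid's stud round with a fingertip until the notch in the lid's edge stands over the brass tongue on the jar, then press the middle of the lid down until it sits fully home on the jar. Only push and press, gently: do not pinch or lift the lid by its stud, and do not force it down. Leave the other things on the table where they are, and take the hand away at the end.

Things in the scene. Friction and masses are not known exactly. Their poses are not given: they have to be found in the camera images.
- jar: the white stoneware candle jar, fixed to the table, 108 mm across, rim 85 mm above the table. Origin at the centre of its underside; z up, its x axis points from the jar's axis to the brass tongue. Its mouth (84 mm wide) centres the lid's plug with 2 mm of play all round
- tongue (a point): middle of the top of the brass tongue: an upright tab on a bracket at the jar's side, 12 mm wide (across), reaching from 49.5 to 72 mm from the jar's axis, its top 9 mm above the rim, so its outer 12 mm show beyond the lid's edge; the point is 61 mm from the axis, 94 mm above the table
- lid: the jar's loose wooden lid, about 0.2 kg: a disc 120 mm across, 8 mm thick, over an 80 mm wide plug 20 mm long; one notch in its edge. Origin: centre of the disc's underside; z up, x towards the notch, stud on the -x side. At the start it stands level, disc 12 mm above the rim, on a stiff cork follower in the jar that carries its weight. Turns about the jar's axis either way, without end, and stays where left (under 2 N at the stud)
- lid_top (a point): centre of the lid's flat top face, 8 mm above lid's origin: the place to press. With the notch over the tongue (within 3 mm to either side) about 6 N there slides the lid down 12 mm until the disc lies on the rim, and it stays down; otherwise the tongue stops it 3 to 5 mm down. Height above the table: 105 mm at the start, 93 mm when home
- notch (a point): middle of the notch (18 mm wide, 14 mm deep, open to the lid's edge), 53 mm from the lid's centre, at the level of the disc's underside
- stud (a point): middle of the stud, an upright wooden dowel 14 mm across standing 26 mm above the lid's top, 44 mm from the lid's centre, straight opposite the notch; the point is 13 mm above the lid's top
- tumbler: clear glass tumbler with a beige candle in it, 72 mm across, 90 mm tall; loose, about 0.16 m from the jar; origin at the centre of its underside. A bystander
- matchbox: small cardboard box 36 x 58 x 16 mm lying flat near the jar; loose; origin at the centre of its underside. A bystander
- dish: shallow round brass dish, 90 mm across, 18 mm high, near the jar; loose; origin at the centre of its underside. A bystander
- plant: round terracotta pot with a cushion of green leaves, 120 mm across, 140 mm tall, at the robot's right; loose; origin under its centre. A bystander
- diffuser: amber glass bottle, 60 mm across, 110 mm tall, at the right; loose; origin under its centre. A bystander
- canister: smaller white pot, 78 mm across, 98 mm tall, with a plain round knob on its closed lid (no stud, no notch), at the left; loose; origin under its centre. A bystander
- snuffer: slim brass candle snuffer, 190 mm long, lying flat at the left; loose; origin at the middle of its underside. A bystander
Mind the look-alikes: they are no part of the job. Leave any grey or purple look-alike of the lid alone.

How it is judged:
On the way, in this order (a step that is already met when the one before it is completed fails the run):
1. the lid is turned until its notch stands over the brass tongue (x of notch in the frame of jar above 0.045 m and y of notch in the frame of jar between -0.0045 and 0.0045 m), for 0.1 s.
2. the lid is pressed home (all of step 1 and z of lid_top in the frame of jar between 0.09 and 0.0955 m and z of notch in the frame of jar below 0.088 m and angle between lid's own z axis and vertical below 0.06 rad), for 0.2 s.
At the end, for the whole second after the job is handed in: The lid sits home on the jar: its top within 3 mm of its seated height, level within 0.06 rad, the notch's middle within 4.5 mm of the tongue's middle plane, at rest (all of step 2 and linear speed of lid below 0.01 m/s); the robot touches nothing.
It fails at once if the lid is lifted more than 5 mm above where it stood (z of lid_top in the frame of jar above 0.11 m).
It fails at once if the lid is squeezed or forced (more than 35 N from the fingers) (contact force between the fingers and lid above 35 N).
It fails at once if the lid is tipped more than 0.2 rad (angle between lid's own z axis and vertical above 0.2 rad).
It fails at once if another thing on the table is moved more than 20 mm or tipped (distance of any of tumbler, matchbox, dish, plant, diffuser, canister, snuffer from where it was at the start of the episode above 0.02 m or angle between any of tumbler, matchbox, dish, plant, diffuser, canister, snuffer's own z axis and vertical above 0.3 rad).
It also fails if it takes over 51 s, if anything falls off the work surface, if the arm or the gripper's body presses on something with over 40 N, if the wrist force passes 120 N, or if a joint passes its speed limit or range.

## Working session

There is one attempt and no reset: what is moved stays moved. The work goes in short steps, Python scripts to look and compute and a tool call to move; the robot and the scene stay as the last step left them, time stands still between calls to the robot, and variables do not carry over. Pictures are saved under pics/ and viewed, at most 10 in all, crops included, and the job is handed in when it is done.

Besides the shell and the picture viewer there is one more tool, called after "Request:" as a command line: name --pt "numbers of a row" for each row, then --argument value for the rest. apply_moves: Moves the arm, as the interface text tells. Its arguments: {"type":"object","properties":{"increments":{"type":"array"},"force":{"type":"number"}},"required":["increments"]}

```bash
mkdir -p pics; cat > h.py <<'E'
import numpy as np, cv2
from rig import read_state, vision, ticket, ctrl
def cloud(name):
    m=vision.camera_model(name); im,d=vision.snapshot(name)
    K=np.array(m["K"]); k1=m["k1"]
    v,u=np.mgrid[0:400,0:640].astype(float)
    p=cv2.undistortPoints(np.stack([u.ravel(),v.ravel()],1)[:,None],K,np.array([k1,0,0,0.]))[:,0].reshape(400,640,2)
    c=np.stack([p[...,0]*d,-p[...,1]*d,-d],-1)
    P=c@np.array(m["rotation"]).T+np.array(m["origin"])
    P[d==0]=np.nan
    return im,P
def save(n,im): cv2.imwrite("pics/"+n+".png",im[...,::-1])
E
python3 - <<'E'
from h import *
s=read_state();print(s)
im,P=cloud("top");save("top",im);np.save("top.npy",P)
im2,P2=cloud("side");save("side",im2);np.save("side.npy",P2)
for n in("top","side"):print(vision.camera_model(n))
E
```

```text
{'time_s': 0.0, 'joints': array([-1.35460826e+00,  2.59187717e-01,  2.07517094e-02,  1.33367776e+00,
        1.81961326e-06,  1.41817857e+00]), 'qd': array([-1.03212319e-03, -1.00712350e-03, -5.37323679e-04,  7.83901836e-05,
       -2.63193787e-04, -1.78235961e-04]), 'joint_torque': array([-1.30653450e-03, -5.55635190e+01,  3.44528675e+01,  1.36728809e-02,
       -2.81650773e-04, -2.08120804e-05]), 'tool_pos': array([ 0.19820298, -0.51274885,  0.23066463]), 'orientation': array([-6.58416800e-04,  9.83045695e-01,  1.83359559e-01, -2.00246652e-05]), 'wrist_force': array([-0.22037438, -0.35380943,  0.02125133]), 'wrist_torque': array([ 0.01112763,  0.03732646, -0.03023114]), 'finger_force': 0.0, 'grip_width': 0.9976306701146178}Traceback (most recent call last):
  File "<stdin>", line 3, in <module>
  File "h.py", line 9, in cloud
    P=c@np.array(m["rotation"]).T+np.array(m["origin"])
      ~^~~~~~~~~~~~~~~~~~~~~~~~~~
ValueError: matmul: Input operand 1 has a mismatch in its core dimension 0, with gufunc signature (n?,k),(k,m?)->(n?,m?) (size 4 is different from 3)
```

Rotation is a quaternion.

```bash
sed -i 's/^import numpy.*/&\nfrom scipy.spatial.transform import Rotation as R/; s/np.array(m\["rotation"\]).T/R.from_quat(m["rotation"],scalar_first=True).as_matrix().T/' h.py
python3 - <<'E'
from h import *
im,P=cloud("top");save("top",im);np.save("top.npy",P)
im2,P2=cloud("side");save("side",im2);np.save("side.npy",P2)
for n in("top","side"):print(vision.camera_model(n))
E
```

```text
{'K': array([[441.64884304,   0.        , 311.31583871],
       [  0.        , 441.64884304, 191.93433106],
       [  0.        ,   0.        ,   1.        ]]), 'k1': -0.06315784087970663, 'origin': array([ 0.3377994 , -0.01077716,  1.39813795]), 'rotation': array([ 0.70903554,  0.04562127, -0.05165753, -0.70179684])}
{'K': array([[515.86671123,   0.        , 314.67697307],
       [  0.        , 515.86671123, 199.62716797],
       [  0.        ,   0.        ,   1.        ]]), 'k1': -0.17283895023743376, 'origin': array([ 0.28972659, -1.29003692,  1.53098302]), 'rotation': array([ 0.929583  ,  0.35604315, -0.03274649, -0.0896459 ])}
```

View pics/top.png

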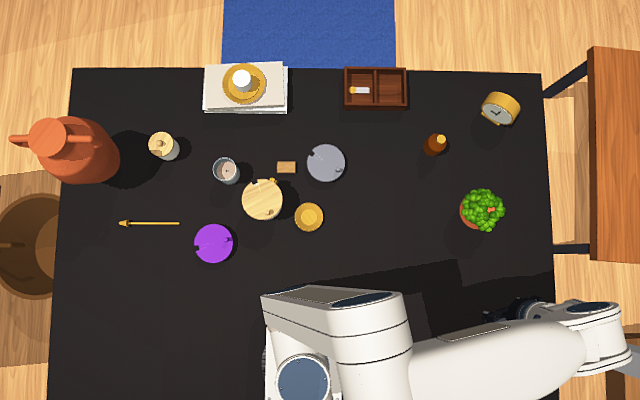

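View pics/side.png

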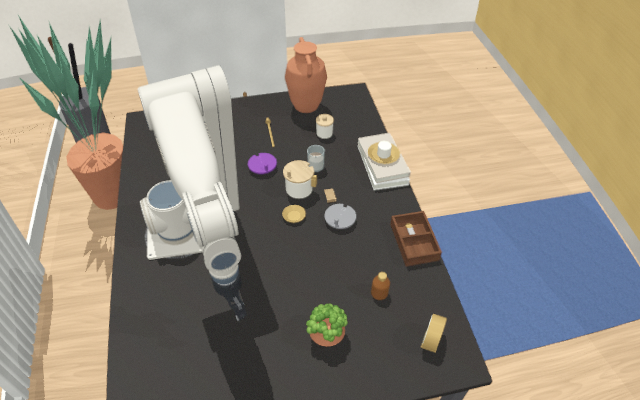

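The natural wooden lid sits at (262,199) in the top view, with the tongue near (273,182). The grey (325,163) and purple (213,243) lids are decoys. I'll measure the lid and zoom in.

```bash
python3 - <<'E'
from h import *
P=np.load("top.npy");im=cv2.imread("pics/top.png")
s=cv2.imread("pics/side.png")
a=cv2.resize(im[165:235,225:305],None,fx=7,fy=7,interpolation=cv2.INTER_CUBIC)[:490]
b=cv2.resize(s[150:205,270:325],None,fx=4.4,fy=8.9,interpolation=cv2.INTER_CUBIC)[:490]
b=cv2.copyMakeBorder(b,0,490-b.shape[0],0,0,0)
cv2.imwrite("pics/crop.png",np.hstack([a,b]))
sub=P[165:235,225:305].reshape(-1,3)
t=sub[(abs(sub[:,2]-.105)<.006)]
print(len(t),t[:,2].mean()); (c,r)=cv2.minEnclosingCircle((t[:,:2]*1000).astype(np.float32)); print("lid",c,r,t.mean(0))
h=sub[sub[:,2]>.115]; print("stud",h.mean(0),len(h),h[:,2].max())
for nm,(u,v) in dict(tum=(226,170),match=(286,167),dish=(309,217),grey=(325,163),purple=(213,243),tongue=(273,182)).items():
    print(nm,P[v-1:v+2,u-1:u+2].reshape(-1,3).mean(0).round(3))
E
```

```text
1226 0.10526151293928442
lid (496.52642822265625, 125.25044250488281) 60.33439254760742 [0.49583727 0.12499286 0.10526151]
stud [0.45606348 0.10652049 0.12965032] 21 0.13467186743695625
tum [0.59  0.244 0.053]
match [0.609 0.06  0.016]
dish [ 0.451 -0.015  0.004]
grey [ 0.62  -0.064  0.03 ]
purple [0.365 0.281 0.027]
tongue [0.546 0.093 0.1  ]
```

View pics/crop.png

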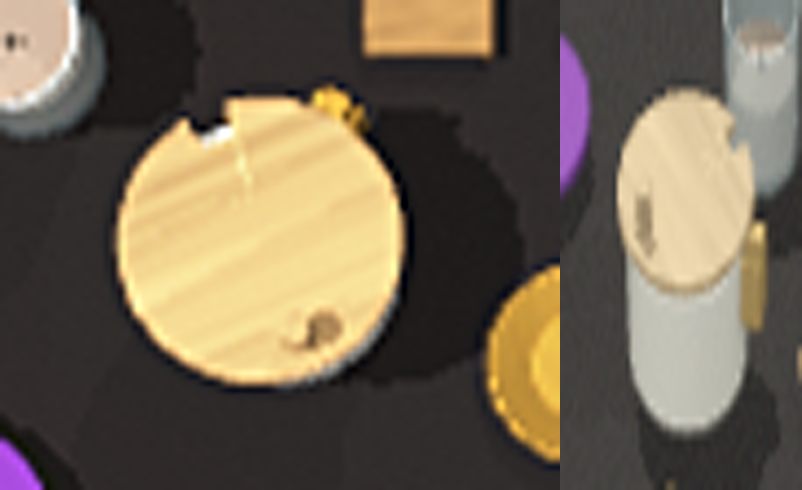

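Geometry:
- Lid centre is about (0.4955, 0.125).
- Stud is at about 205°, notch at about 25°, and the tongue at about -31°.
- So the lid turns about 57° clockwise, which means pushing the stud towards +y.

First I turn the tool so its x axis points along world +y and shut the hand, then move over.

Request:
apply_moves --pt "0 0 0 0 0 0 -0.12" --pt "0 0 0 0 0 0 -0.12" --pt "0 0 0 0 0 0 -0.12" --pt "0 0 0 0 0 0 -0.12" --pt "0 0 0 0 0 0 -0.12" --pt "0 0 0 0 0 0 -0.12" --pt "0 0 0 0 0 0 -0.12" --pt "0 0 0 0 0 0 -0.12" --pt "0 0 0 0 0 0 -0.12" --pt "0 0 0 0 0 0 -0.12"

```text
time_s: 1.15
tool_pos: [0.1982, -0.5129, 0.231]
orientation: [-0.0, 0.706, 0.708, 0.0]
wrist_force: [0.7, -0.5, -0.5]
grip_width: -0.003
finger_force: 0.0
```

Request:
apply_moves --pt "0 3.6 1.6 0 0 0 0" --pt "0 3.6 1.6 0 0 0 0" --pt "0 3.6 1.6 0 0 0 0" --pt "0 3.6 1.6 0 0 0 0" --pt "0 3.6 1.6 0 0 0 0" --pt "0 3.6 1.6 0 0 0 0" --pt "0 3.6 1.6 0 0 0 0" --pt "0 3.6 1.6 0 0 0 0"

```text
time_s: 1.95
tool_pos: [0.3271, -0.2237, 0.2313]
orientation: [0.0, 0.708, 0.706, 0.0]
wrist_force: [-0.0, -0.3, -0.0]
grip_width: 0.002
finger_force: 0.0
```

Request:
apply_moves --pt "0 3.6 1.6 0 0 0 0" --pt "0 3.6 1.6 0 0 0 0" --pt "0 3.6 1.6 0 0 0 0" --pt "0 3.6 1.6 0 0 0 0" --pt "0 3.6 1.6 0 0 0 0" --pt "0 3.6 1.6 0 0 0 0" --pt "0 3.6 1.6 0 0 0 0" --pt "0 3.6 1.6 0 0 0 0" --pt "0 0 0 0 0 0 0" --pt "0 0 0 0 0 0 0"

```text
time_s: 2.95
tool_pos: [0.4552, 0.0631, 0.2309]
orientation: [-0.0, 0.707, 0.707, -0.0]
wrist_force: [-0.1, 0.2, 0.3]
grip_width: -0.001
finger_force: 0.0
```

```bash
python3 - <<'E'
from h import *
s=read_state();print(s["tool_pos"],R.from_quat(s["orientation"],scalar_first=True).as_matrix().round(3),s["joints"].round(2),s["wrist_force"])
m=vision.camera_model("wrist");print(m["origin"],R.from_quat(m["rotation"],scalar_first=True).as_matrix().round(2))
im,P=cloud("wrist");save("w1",im);np.save("w1.npy",P)
E
```

```text
[0.45523091 0.06312546 0.23086648] [[-0.     1.    -0.001]
 [ 1.     0.    -0.   ]
 [-0.    -0.001 -1.   ]] [-0.04  0.11 -0.17  1.29 -0.    1.53] [-0.05739321  0.22770394  0.34863766]
[0.4571261  0.147523   0.37268887] [[ 1.   -0.    0.  ]
 [ 0.    0.94  0.33]
 [-0.   -0.33  0.94]]
```

View pics/w1.png

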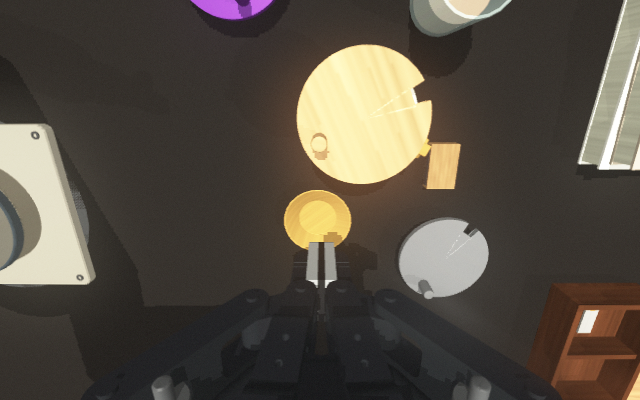

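The wrist view shows the lid at about (365,113), the notch at (422,94), the tongue at (425,148), and the stud at (319,145). The fingertips are at (322,245).

```bash
cat >> h.py <<'E'
def lidfit(im,P,c0=(0.4955,0.125),top=.105):
    D=P[...,:2]-np.array(c0); r=np.hypot(D[...,0],D[...,1]); z=P[...,2]
    t=P[(r<.075)&(abs(z-top)<.004)]
    (c,rad)=cv2.minEnclosingCircle((t[:,:2]*1000).astype(np.float32)); c=np.array(c)/1000
    hull=None
    D=P[...,:2]-c; r=np.hypot(D[...,0],D[...,1]); a=np.degrees(np.arctan2(D[...,1],D[...,0]))
    st=P[(r<.06)&(z>top+.02)&(z<top+.032)]
    # notch: empty angles at ring 0.050-0.057 in the lid's top plane
    ring=a[(r>.050)&(r<.057)&(abs(z-top)<.004)]
    hist=np.histogram(ring,bins=np.arange(-180,181,1))[0]
    emp=np.where(hist==0)[0]-179.5
    hsv=cv2.cvtColor(im,cv2.COLOR_RGB2HSV)
    tg=(r>.0615)&(r<.072)&(z>.088)&(z<.1)
    tp=P[tg]
    sm=st.mean(0)[:2]-c if len(st) else np.array([np.nan]*2)
    tm=tp.mean(0)[:2]-c if len(tp) else np.array([np.nan]*2)
    ang=lambda v:np.degrees(np.arctan2(v[1],v[0])).round(1)
    print("c",c.round(4),"rad",round(rad,1),"stud",sm.round(4)+c,"ang",ang(sm),"tongue",tm.round(4)+c,ang(tm),len(tp),"z",np.nanmean(t[:,2]).round(4),"empty",emp)
E
python3 - <<'E'
from h import *
P=np.load("w1.npy");im=cv2.imread("pics/w1.png")[...,::-1].copy()
lidfit(im,P)
print(P[148,420:432].round(3))
E
```

```text
c [0.4948 0.1273] rad 60.3 stud [0.45459022 0.10950006] ang -156.2 tongue [0.55589022 0.09810006] -25.6 97 z 0.1041 empty [16.5 17.5 18.5 19.5 20.5 21.5 22.5 23.5 24.5 25.5 26.5 27.5 28.5 29.5
 30.5 31.5 32.5]
[[0.548 0.102 0.105]
 [0.553 0.099 0.093]
 [0.553 0.1   0.094]
 [0.555 0.099 0.092]
 [0.556 0.1   0.094]
 [0.557 0.1   0.093]
 [0.558 0.1   0.093]
 [0.558 0.1   0.094]
 [0.56  0.1   0.093]
 [0.56  0.1   0.094]
 [0.591 0.086 0.013]
 [0.592 0.086 0.014]]
```

Lower beside the stud, then push gently along +y.

Request:
apply_moves --pt "0 0 0 2 0 0 0" --pt "0 0 0 2 0 0 0" --pt "0 0 0 2 0 0 0" --pt "0 0 0 2 0 0 0" --pt "0 0 0 1.5 0 0 0" --pt "0 0 0 1 0 0 0" --pt "0 0 0 0.8 0 0 0" --pt "0 0 0 0.5 0 0 0" --pt "0 0 0 0 0 0 0"

```text
time_s: 3.9
tool_pos: [0.4553, 0.0622, 0.113]
orientation: [-0.0, 0.708, 0.706, -0.0]
wrist_force: [-0.8, -0.7, 0.5]
grip_width: -0.002
finger_force: 0.0
```

Request:
apply_moves --pt "0 0.6 0 0 0 0 0" --pt "0 0.6 0 0 0 0 0" --pt "0 0.6 0 0 0 0 0" --pt "0 0.3 0 0 0 0 0" --pt "0 0.3 0 0 0 0 0" --pt "0 0.3 0 0 0 0 0" --pt "0 0.3 0 0 0 0 0" --pt "0 0.3 0 0 0 0 0" --pt "0 0.3 0 0 0 0 0" --pt "0 0.3 0 0 0 0 0" --pt "0 0.3 0 0 0 0 0" --pt "0 0.3 0 0 0 0 0"

```text
time_s: 5.1
tool_pos: [0.4553, 0.1075, 0.1132]
orientation: [-0.0, 0.708, 0.706, -0.0]
wrist_force: [-2.4, -2.8, -0.1]
grip_width: -0.002
finger_force: 1.2
```

```bash
python3 - <<'E'
from h import *
s=read_state();print(s["tool_pos"],s["wrist_force"])
im,P=cloud("wrist");save("w2",im);np.save("w2.npy",P);lidfit(im,P)
E
```

```text
[0.45532765 0.10752202 0.11321083] [-2.38704383 -2.77758199 -0.09144042]
c [0.4956 0.1297] rad 60.6 stud [0.45446085 0.12125431] ang -168.4 tongue [0.55816085 0.09785431] -26.9 79 z 0.1044 empty [-154.5 -153.5 -152.5 -151.5 -150.5 -149.5 -148.5 -147.5 -146.5 -145.5
 -144.5 -143.5 -142.5 -141.5 -140.5 -139.5 -138.5 -137.5 -136.5 -135.5
 -134.5 -133.5 -132.5 -131.5 -130.5 -129.5 -128.5 -127.5 -126.5 -125.5
 -124.5 -123.5 -122.5 -121.5 -120.5 -119.5 -118.5 -117.5 -116.5 -115.5
 -114.5 -113.5 -112.5 -111.5  -92.5  -91.5  -90.5  -89.5  -88.5  -87.5
  -86.5  -85.5   -0.5    0.5    1.5    2.5    3.5    4.5    5.5    6.5
    7.5    8.5    9.5   10.5   11.5   12.5   13.5   14.5]
```

View pics/w2.png

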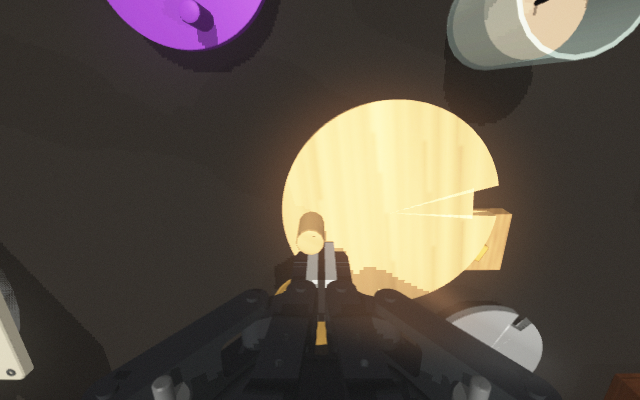

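The notch is now at 7°, at about (485,203). The tongue shows at about (480,252) in front of the matchbox. Pushing 20 mm more.

Request:
apply_moves --pt "0 0.2 0 0 0 0 0" --pt "0 0.2 0 0 0 0 0" --pt "0 0.2 0 0 0 0 0" --pt "0 0.2 0 0 0 0 0" --pt "0 0.2 0 0 0 0 0" --pt "0 0.2 0 0 0 0 0" --pt "0 0.2 0 0 0 0 0" --pt "0 0.2 0 0 0 0 0" --pt "0 0.2 0 0 0 0 0" --pt "0 0.2 0 0 0 0 0" --pt "0 0 0 0 0 0 0"

```text
time_s: 6.25
tool_pos: [0.4557, 0.1278, 0.1133]
orientation: [-0.0, 0.708, 0.706, 0.0]
wrist_force: [0.1, -0.9, -1.3]
grip_width: -0.001
finger_force: 0.0
```

```bash
python3 - <<'E'
from h import *
s=read_state();print(s["tool_pos"],s["wrist_force"])
im,P=cloud("wrist");np.save("w3.npy",P);lidfit(im,P)
c=cv2.resize(im[150:300,400:600],None,fx=4,fy=4,interpolation=cv2.INTER_CUBIC);save("w3",c)
im,P=cloud("top");np.save("t3.npy",P)
D=P[...,:2]-np.array([.4955,.126]);r=np.hypot(D[...,0],D[...,1]);a=np.degrees(np.arctan2(D[...,1],D[...,0]))
m=(r>.0615)&(r<.074)&(P[...,2]>.085)&(P[...,2]<.103);print("top tongue",a[m].round(0),P[m].mean(0))
E
```

```text
[0.45569339 0.12782405 0.11332111] [ 0.11292419 -0.94308287 -1.26981158]
c [0.4948 0.1293] rad 60.7 stud [0.45541674 0.14147277] ang 162.7 tongue [0.55471674 0.09997277] -26.1 271 z 0.1042 empty [-164.5 -163.5 -162.5 -161.5 -160.5 -159.5 -158.5 -157.5 -156.5 -155.5
 -154.5 -153.5 -152.5 -151.5 -150.5 -149.5 -148.5 -147.5 -146.5 -145.5
 -144.5 -143.5 -142.5 -141.5 -140.5 -139.5 -138.5 -137.5 -136.5 -135.5
 -134.5 -133.5 -132.5 -131.5 -130.5 -129.5 -128.5 -127.5 -126.5 -125.5
 -124.5 -123.5 -122.5 -121.5 -120.5 -119.5 -118.5 -117.5 -116.5 -115.5
 -114.5 -113.5 -112.5 -111.5 -110.5 -109.5 -108.5 -107.5 -106.5 -105.5
 -104.5 -103.5 -102.5 -101.5 -100.5  -99.5  -98.5  -97.5  -96.5  -95.5
  -94.5  -93.5  -92.5  -91.5  -90.5  -89.5  -88.5  -87.5  -86.5  -85.5
  -84.5  -83.5  -82.5  -81.5  -80.5  -79.5  -78.5  -77.5  -76.5  -75.5
  -74.5  -73.5  -72.5  -71.5  -70.5  -69.5  -68.5  -67.5  -66.5  -65.5
  -64.5  -63.5  -62.5  -61.5  -60.5  -59.5  -58.5  -29.5  -28.5  -27.5
  -26.5  -25.5  -24.5  -23.5  -22.5  -21.5  -20.5  -19.5  -18.5  -17.5
  -16.5  -15.5  -14.5]
top tongue [-23. -22. -25. -26. -29. -23. -26. -27. -29. -22. -25. -27. -29. -31.
 -32. -28. -31. -32. -36.] [0.55544616 0.09489499 0.09190424]
```

View pics/w3.png

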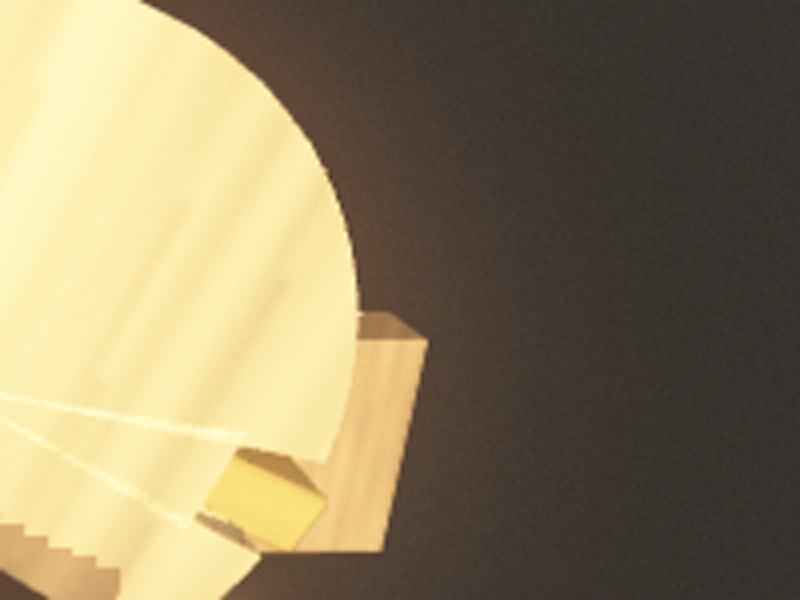

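Notch and tongue now overlap in view: the tongue's top is at crop (265,500), slightly clockwise of the notch centre. I'll measure the tongue's top face properly.

```bash
cat >> h.py <<'E'
def align(P,c,top=.1043,phi0=-24):
    # lateral offsets (mm) of tongue top and notch edges in frame at phi0
    f=np.radians(phi0);ex=np.array([np.cos(f),np.sin(f)]);ey=np.array([-ex[1],ex[0]])
    D=P[...,:2]-np.array(c);x=D@ex;y=D@ey;z=P[...,2]
    t=(x>.047)&(x<.075)&(abs(y)<.02)&(abs(z-.093)<.0025)
    pts=np.stack([x[t],y[t]],1)*1000
    (cc,wh,an)=cv2.minAreaRect(pts.astype(np.float32))
    # robust extents
    print("tongue rect",np.round(cc,1),np.round(wh,1),an,"n",t.sum(), "mean",pts.mean(0).round(1))
    for x0 in(.049,.052,.055):
        s=(abs(x-x0)<.0015)&(abs(z-top)<.003)
        up=y[s&(y>.0)&(y<.03)];dn=y[s&(y<0)&(y>-.03)]
        print(x0,"notch edges",(up.min()*1000).round(1) if len(up) else None,(dn.max()*1000).round(1) if len(dn) else None, "tongue", (np.percentile(y[t&(abs(x-x0)<.002)],[2,98])*1000).round(1) if (t&(abs(x-x0)<.002)).any() else None)
E
python3 - <<'E'
from h import *
P=np.load("w3.npy"); align(P,(.4952,.1285))
E
```

```text
tongue rect [62.5 -2.5] [12.2 20.2] 85.06265258789062 n 447 mean [62.7 -1.8]
0.049 notch edges 10.1 -5.2 tongue None
0.052 notch edges 10.6 -5.3 tongue [-6.1  2.8]
0.055 notch edges 10.9 -5.9 tongue [-6.4  3.5]
```

Request:
apply_moves --pt "0 0.1 0 0 0 0 0" --pt "0 0.1 0 0 0 0 0" --pt "0 0.1 0 0 0 0 0" --pt "0 0 0 0 0 0 0" --pt "0 0 0 0 0 0 0"

```text
time_s: 6.85
tool_pos: [0.4557, 0.1304, 0.1134]
orientation: [0.0, 0.708, 0.706, 0.0]
wrist_force: [1.7, -2.4, 0.3]
grip_width: -0.002
finger_force: 0.7
```

```bash
python3 - <<'E'
from h import *
im,P=cloud("wrist");np.save("w4.npy",P);align(P,(.4952,.1285),phi0=-26)
c=cv2.resize(im[190:300,410:550],None,fx=5,fy=5,interpolation=cv2.INTER_CUBIC);save("w4",c)
E
```

```text
tongue rect [62.8 -1.5] [19.9 12. ] 8.01077938079834 n 395 mean [63.  -0.8]
0.049 notch edges 7.3 -8.1 tongue None
0.052 notch edges 7.7 -8.6 tongue [-5.6  2.5]
0.055 notch edges 8.2 -8.9 tongue [-6.   2.8]
```

View pics/w4.png

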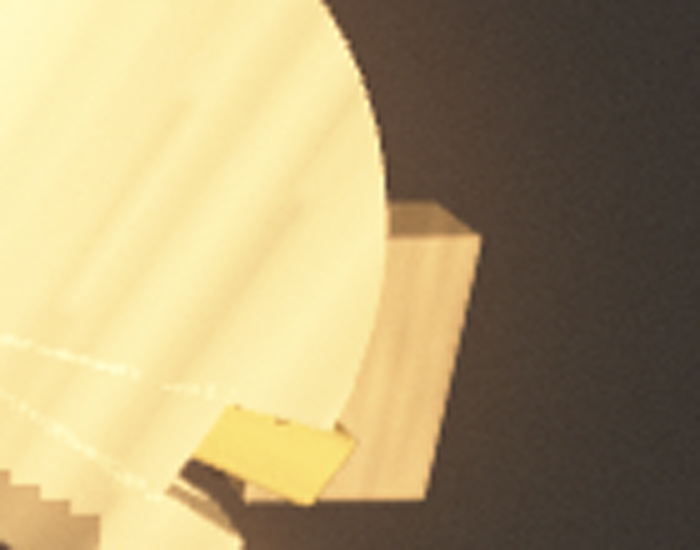

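```bash
python3 - <<'E'
from h import *
c=np.array((.4952,.1285))
for n in("w1","w3","w4"):
    P=np.load(n+".npy")
    f=np.radians(-26);ex=np.array([np.cos(f),np.sin(f)]);ey=np.array([-ex[1],ex[0]])
    D=P[...,:2]-c;x=D@ex*1000;y=D@ey*1000;z=P[...,2]
    t=(abs(z-.093)<.003)&(abs(y)<15)
    print(n,[(x0,(np.percentile(y[t&(abs(x-x0)<1)],[0,5,95,100])).round(1),(t&(abs(x-x0)<1)).sum()) for x0 in(56,58,60,62,64,66,68,70,72) if (t&(abs(x-x0)<1)).any()])
# circle fit of lid outline for the centre
from scipy.optimize import least_squares
for n in("w3","w4"):
    P=np.load(n+".npy");z=P[...,2];D=P[...,:2]-c;r=np.hypot(*np.moveaxis(D,-1,0));a=np.degrees(np.arctan2(D[...,1],D[...,0]))
    m=(abs(z-.1043)<.003)&(r<.07);pts=[]
    for b in list(range(-10,140,4)):
        k=m&(abs(a-b)<1)
        if k.any(): i=np.nanargmax(np.where(k,r,0));pts.append(P.reshape(-1,3)[i,:2])
    pts=np.array(pts);s=least_squares(lambda p:np.hypot(*(pts-p[:2]).T)-.06,[*c],loss="soft_l1",f_scale=.001);print(n,s.x.round(4),np.std(s.fun).round(5))
E
```

```text
w1 [(64, array([-6.2, -5.5,  3.9,  4.5]), np.int64(12)), (66, array([-6.6, -5.6,  4.1,  5. ]), np.int64(25)), (68, array([-6.6, -6.2,  4.5,  5. ]), np.int64(25)), (70, array([-6.5, -5.6,  4.5,  5.1]), np.int64(27)), (72, array([-6.1, -5.6,  4.3,  4.7]), np.int64(9))]
w3 [(56, array([-4.8, -4.1,  5.4,  5.7]), np.int64(48)), (58, array([-4.8, -4.3,  5.2,  5.5]), np.int64(46)), (60, array([-5.2, -4.7,  5.5,  5.6]), np.int64(47)), (62, array([-5.5, -4.9,  5.3,  5.5]), np.int64(43)), (64, array([-5.9, -5.1,  5.2,  5.3]), np.int64(54)), (66, array([-6.1, -5.1,  5.4,  5.5]), np.int64(50)), (68, array([-6.7, -5.9,  5.2,  5.5]), np.int64(54)), (70, array([-5.7, -5. ,  5.1,  5.2]), np.int64(49)), (72, array([-5.5, -4.7,  4.9,  5.2]), np.int64(21))]
w4 [(56, array([-6.3, -5.8,  2.8,  3. ]), np.int64(32)), (58, array([-6.5, -6. ,  2.9,  3.7]), np.int64(42)), (60, array([-6.5, -5.7,  3.4,  3.6]), np.int64(38)), (62, array([-6.2, -5.6,  3.9,  4. ]), np.int64(41)), (64, array([-6. , -5.2,  3.6,  4.4]), np.int64(45)), (66, array([-5.9, -5.6,  4. ,  4.3]), np.int64(36)), (68, array([-6.3, -5.5,  4.3,  4.9]), np.int64(49)), (70, array([-6.5, -5.3,  5.5,  5.7]), np.int64(51)), (72, array([-4.7, -4.4,  4.8,  5.2]), np.int64(20))]
w3 [0.4944 0.1295] 0.00023
w4 [0.4935 0.1289] 0.00019
```

The notch and tongue agree to about 0.5 mm. Now I back off, lift, and centre over the lid.

Request:
apply_moves --pt "0 -0.5 0 0 0 0 0" --pt "0 -0.5 0 0 0 0 0" --pt "0 0 0 -2 0 0 0" --pt "0 0 0 -2 0 0 0" --pt "0 0.5 2 0 0 0 0" --pt "0 0.3 1.9 0 0 0 0" --pt "0 0 0 1.5 0 0 0" --pt "0 0 0 1.5 0 0 0" --pt "0 0 0 0.8 0 0 0" --pt "0 0 0 0.4 0 0 0" --pt "0 0 0 0 0 0 0"

```text
time_s: 8.0
tool_pos: [0.4943, 0.1282, 0.1111]
orientation: [-0.0, 0.708, 0.706, -0.0]
wrist_force: [-0.5, -0.6, 0.0]
grip_width: 0.001
finger_force: 0.0
```

```bash
python3 - <<'E'
from h import *
im,P=cloud("wrist");np.save("w5.npy",P);align(P,(.4952,.1285),phi0=-26)
E
```

```text
tongue rect [61.6 -1.9] [23.  12.4] 10.707635879516602 n 446 mean [62.1 -0.9]
0.049 notch edges 7.7 None tongue [-5.  1.]
0.052 notch edges 7.5 None tongue [-6.4  1.8]
0.055 notch edges 8.4 None tongue [-6.4  2.3]
```

Alignment held, so I press gently.

Request:
apply_moves --pt "0 0 0 0.2 0 0 0" --pt "0 0 0 0.2 0 0 0" --pt "0 0 0 0.2 0 0 0" --pt "0 0 0 0.1 0 0 0" --pt "0 0 0 0.1 0 0 0" --pt "0 0 0 0.1 0 0 0"

```text
time_s: 8.65
tool_pos: [0.4946, 0.1284, 0.1025]
orientation: [0.0, 0.708, 0.706, 0.0]
wrist_force: [-1.3, 0.4, 4.4]
grip_width: -0.003
finger_force: 2.3
```

Request:
apply_moves --pt "0 0 0 0.1 0 0 0" --pt "0 0 0 0.1 0 0 0" --pt "0 0 0 0.1 0 0 0" --pt "0 0 0 0.1 0 0 0"

```text
time_s: 9.05
tool_pos: [0.4946, 0.1284, 0.0983]
orientation: [0.0, 0.708, 0.706, 0.0]
wrist_force: [0.1, -0.5, 5.5]
grip_width: 0.002
finger_force: 2.3
```

Already 6.5 mm down at 5.5 N, so it is past the point where the tongue would block it.

Request:
apply_moves --pt "0 0 0 0.1 0 0 0" --pt "0 0 0 0.1 0 0 0" --pt "0 0 0 0.1 0 0 0" --pt "0 0 0 0.1 0 0 0" --pt "0 0 0 0.1 0 0 0"

```text
time_s: 9.55
tool_pos: [0.4946, 0.1284, 0.0932]
orientation: [0.0, 0.708, 0.706, 0.0]
wrist_force: [-0.4, -0.2, 4.2]
grip_width: 0.002
finger_force: 2.3
```

Request:
apply_moves --pt "0 0 0 0.05 0 0 0" --pt "0 0 0 0 0 0 0"

```text
time_s: 9.75
tool_pos: [0.4946, 0.1284, 0.0931]
orientation: [0.0, 0.708, 0.706, 0.0]
wrist_force: [-1.3, 0.1, 8.4]
grip_width: -0.002
finger_force: 4.0
```

Seated: the force is rising while z stays at 0.093. A touch more to be sure, then withdraw.

Request:
apply_moves --pt "0 0 0 0.05 0 0 0" --pt "0 0 0 0 0 0 0" --pt "0 0 0 0 0 0 0"

```text
time_s: 10.05
tool_pos: [0.4946, 0.1284, 0.093]
orientation: [0.0, 0.708, 0.706, 0.0]
wrist_force: [-3.9, 0.1, 12.4]
grip_width: 0.004
finger_force: 6.6
```

Request:
apply_moves --pt "0 0 0 -0.5 0 0 0" --pt "0 0 0 -2 0 0 0" --pt "0 0 0 -3 0 0 0" --pt "0 0 0 -3 0 0 0" --pt "0 0 0 -3 0 0 0" --pt "0 -3 -2 0 0 0 0" --pt "0 -3 -2 0 0 0 0" --pt "0 -2 0 0 0 0 0" --pt "0 0 0 0 0 0 0" --pt "0 0 0 0 0 0 0"

```text
time_s: 11.05
tool_pos: [0.4544, 0.0483, 0.2071]
orientation: [-0.0, 0.708, 0.706, -0.0]
wrist_force: [0.0, -0.4, -0.1]
grip_width: -0.001
finger_force: 0.0
```

```bash
python3 - <<'E'
from h import *
im,P=cloud("wrist");save("w6",im)
D=P[...,:2]-np.array((.4945,.128));r=np.hypot(D[...,0],D[...,1]);k=(r<.035)&(P[...,2]<.13)
q=P[k];A=np.c_[q[:,:2]-q[:,:2].mean(0),np.ones(len(q))];print("top z, tilt",np.linalg.lstsq(A,q[:,2],rcond=None)[0].round(4),read_state()["wrist_force"])
E
```

```text
top z, tilt [-0.0004 -0.0017  0.0922] [-0.30593619  1.41860141  0.46509085]
```

View pics/w6.png

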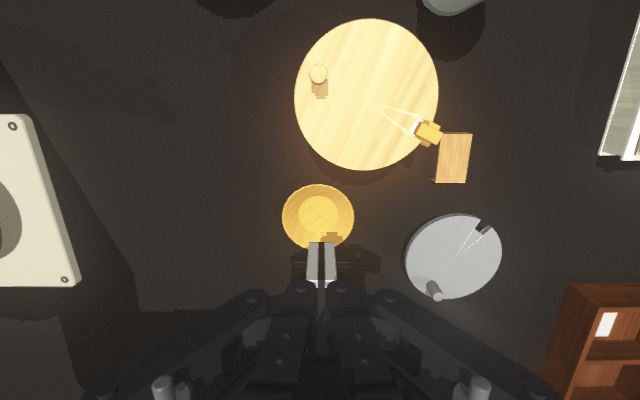

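The lid is home and level, with its top at z ≈ 0.092. The tongue stands in the notch at (428,132), and the hand is clear.

```bash
python3 -c "
from h import *
print(ticket.sign_off())"
```

```text
the job is handed in; nothing more can be done
None
```

The lid is closed: its notch is over the brass tongue and it sits level and fully home (top measured at about 92 mm, peak press about 12 N). The hand is clear, nothing else was touched, and the job is handed in, though sign-off gave no verdict.

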